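# Load the discharge-test carrier, run the test, put the panel away

### The arm

A 6-joint arm with a two-finger parallel gripper is mounted at the origin on the work surface. World frame = base frame: x ahead of the robot, y to its left, z up, the work surface at z = 0. Lengths are in m, angles in degrees, forces in N, time in s.
With the tool pointing down it reaches from about 0.3 to 0.825 m from the base axis. Payload 5.4 kg.
Tool frame: the origin (TCP) lies midway between the tips of the shut fingers; the grasp point (between the pads) lies 19 mm behind it; z points along the fingers, y is the line along which they close (so a half turn about z gives the same grasp; the last joint's range is limited). The gripper opens to 92 mm and grips with 3 to 60 N. Pads are 20 mm wide; open, the fingers measure 128 mm over their backs; the gripper's body (75 mm by 189 mm) begins 69 mm behind the grasp point.
Start: joints at [53.738, 9.076, 91.501, -0, 79.423, -12.038], TCP at [0.236, 0.524, 0.215] pointing down, gripper open.
Joint ranges: [-166.64, 166.64], [-54.1, 131.32], [10.49, 154.53], [-73.88, 253.88], [9.74, 151.15], [-171.62, 171.62]. Speed limits (degrees/s): [147.25, 147.25, 180, 180, 180, 180].

### API

Orientations are given as [roll, pitch, yaw] about the fixed x, y, z axes, in that order (R = Rz(yaw) Ry(pitch) Rx(roll)).
In Python, from bench import robot gives the robot as it stands. The module is installed in compiled form; this text tells all that it offers. Calls block until the motion is done:
- robot.move_pose(position, orientation): joint-space move of the TCP to a pose.
- robot.servo_line(position, frame=None, max_speed=0.15): straight line of the TCP; frame=None keeps the orientation; max_speed is the mean speed in m/s.
- robot.goto_joints(angles): joint-space move.
- robot.open() and robot.grasp(): open the fingers fully, or close them until they stop; the grip force is fixed at half the most.
- robot.sleep(seconds).
- robot.solve_ik(position, orientation): joint angles nearest the present ones, or None.
- robot.state(): the state.
- robot.camera(name): name is "scene" or "top" or "wrist"; returns a dict with "frame" (420x560x3 uint8, red, green, blue), "range_z" (420x560 float32, m along the optical axis (not along the pixel's ray), 0 where there is no reading), "K" (3x3 intrinsics, pixels), "k1" (the pictures are not rectified: a ray, as slopes to the right and down, at radius r is drawn at 1 + k1 r^2 times it, then the intrinsics apply), "rvec" (rotation vector, rad) and "tvec" (3), from world to camera coordinates, as OpenCV has them. Camera axes: x right, y down, z forward; pixel columns grow to the right and rows downward; lengths in m; the calibration is good to about 2 mm. A picture is of the moment at which its call begins.
A pose or a line that the arm cannot do raises robot.PlanningError and nothing moves.
- robot.sign_off(): hands the job in; it is judged then, once.
The state is a dict: "time": time; "joint_positions": joint angles; "joint_velocities": joint speeds; "effort": joint torques, N m; "tcp_pos": TCP position; "eef_rot": TCP orientation; "ft_force": force on the tool from outside, world axes, zero at the start; "moment": the same for the moment, N m; "gripper_width": finger opening in m; "grip_force": force on a finger pad.
Only numpy, scipy, OpenCV 4.12 (cv2) and the standard library are available. Lean on these libraries where they do the work, as an engineer would, in place of code of your own. Each camera call takes 0.05 s, during which the arm holds its last target. There are 200 camera calls.

### The job

Press every loose module that lies on the table fully home, flush, into a free pocket of the test carrier, and stand the copper panel fully down in the slot at the carrier's end. With all of that in place press the start button fully down and let it come up again, then put the panel back fully down in its black storage rack. The modules stay in the carrier; leave the other things on the table where they are.

Things in the scene. Friction and masses are not known exactly. Their poses are not given: they have to be found in the camera images.
- module0: one of 3 or 4 identical modules (absent: None). Black body 48 (own x) x 34 (own y) x 20 mm; on it a white flange 56 x 42 x 4 mm (z 20 to 24) and a white grip block 40 (x) x 24 (y) x 18 mm (z 24 to 42), all centred; grip it across the 24 mm. Origin: centre of the underside, z up. About 70 g. Starts upright on the table; fits a pocket either way round
- module1: one of 3 or 4 identical modules (absent: None). Black body 48 (own x) x 34 (own y) x 20 mm; on it a white flange 56 x 42 x 4 mm (z 20 to 24) and a white grip block 40 (x) x 24 (y) x 18 mm (z 24 to 42), all centred; grip it across the 24 mm. Origin: centre of the underside, z up. About 70 g. Starts upright on the table; fits a pocket either way round
- module2: one of 3 or 4 identical modules (absent: None). Black body 48 (own x) x 34 (own y) x 20 mm; on it a white flange 56 x 42 x 4 mm (z 20 to 24) and a white grip block 40 (x) x 24 (y) x 18 mm (z 24 to 42), all centred; grip it across the 24 mm. Origin: centre of the underside, z up. About 70 g. Starts upright on the table; fits a pocket either way round
- module3: one of 3 or 4 identical modules (absent: None). Black body 48 (own x) x 34 (own y) x 20 mm; on it a white flange 56 x 42 x 4 mm (z 20 to 24) and a white grip block 40 (x) x 24 (y) x 18 mm (z 24 to 42), all centred; grip it across the 24 mm. Origin: centre of the underside, z up. About 70 g. Starts upright on the table; fits a pocket either way round
- carrier: fixed grey plastic carrier, 190 (own x) x 150 (own y) x 30 mm; origin: centre of underside, on the table. Four pockets in its top, a slot at its +x end. Sprung steel clips in both short walls of a pocket stop a module that is only set in, 5 to 10 mm proud, perhaps slightly tilted; a push of 5 to 10 N straight down on its top (on the high side if tilted) takes it home, and it stays
- pocket0 (a point): centre of a pocket's mouth, in the carrier's top face 30 mm above the table; axes as the carrier's. 53 (x) x 39 (y) mm, 24 mm deep, edges bevelled 2 mm; neighbours 72 mm (x) and 74 mm (y) apart. Any module fits. Home: the flange lies on the top face, module origin 10 mm above the table
- pocket1 (a point): centre of a pocket's mouth, in the carrier's top face 30 mm above the table; axes as the carrier's. 53 (x) x 39 (y) mm, 24 mm deep, edges bevelled 2 mm; neighbours 72 mm (x) and 74 mm (y) apart. Any module fits. Home: the flange lies on the top face, module origin 10 mm above the table
- pocket2 (a point): centre of a pocket's mouth, in the carrier's top face 30 mm above the table; axes as the carrier's. 53 (x) x 39 (y) mm, 24 mm deep, edges bevelled 2 mm; neighbours 72 mm (x) and 74 mm (y) apart. Any module fits. Home: the flange lies on the top face, module origin 10 mm above the table
- pocket3 (a point): centre of a pocket's mouth, in the carrier's top face 30 mm above the table; axes as the carrier's. 53 (x) x 39 (y) mm, 24 mm deep, edges bevelled 2 mm; neighbours 72 mm (x) and 74 mm (y) apart. Any module fits. Home: the flange lies on the top face, module origin 10 mm above the table
- slot (a point): centre of the mouth of the carrier's panel slot, in its top face; axes as the carrier's. Slot 11 mm (x) x 94 mm (y), 24 mm deep, edges bevelled 2 mm: the panel's foot ends 6 mm above the carrier's underside
- panel: copper-coated flat panel, 8 mm thick (own x), 90 mm wide (own y), 75 mm tall (own z), 160 g; origin: centre of its lower edge face. Starts standing in the rack; grip it across its 8 mm at the top edge
- rack: fixed black storage rack block for the panel, 44 (own x) x 110 (own y) x 30 mm, origin: centre of the underside, on the table; one slot along own y
- rack_slot (a point): centre of the mouth of the rack's slot, in its top face 30 mm above the table; axes as the rack's. Slot as the carrier's: 11 x 94 mm, 24 mm deep, panel's foot 6 mm above the rack's underside when fully down
- start (a joint): red start button on the top of the white start box (80 x 80 x 45 mm, fixed): 0 up, 0.006 m fully down; sprung, 5 N takes it fully down and it comes up by itself
- start_top (a point): centre of the red button's top face (28 mm across), pressed straight down
- screwdriver: not part of the job: screwdriver, 160 mm long, lying; origin at its underside
- jar: not part of the job: closed jar, 56 mm across, 70 mm tall; origin at its underside
- spool: not part of the job: empty white spool, 70 mm across, 50 mm tall, standing on its flange; origin at its underside
- tape: not part of the job: yellow ring of tape, 80 mm across, 24 mm tall, lying flat; origin at its underside
- bezel: not part of the job: empty white plastic tray-like shell, 75 x 60 x 22 mm; origin at its underside
- meter: not part of the job: yellow hand multimeter, 80 x 150 x 35 mm, lying flat; origin at its underside
Things that resemble listed ones, but are neither listed nor needed, are in the scene too. What is shaped like the module3 but brown or yellow is not meant. Leave any blue look-alike of the module0 alone.

How it is judged:
By the outcome, as a careful person would: the job done as asked, in the order asked, and still so for the second after the job is handed in, with the robot touching nothing.
Of module0, module1, module2, module3 only 3 to 4 are there at a start; the rules pass over those that are not, and their reading is None.
At some moment in a run one of module0, module1, module2, module3 may be knocked a few centimetres aside while the robot is not near it.
It also fails if it takes over 208 s, if anything falls off the work surface, if the arm or the gripper's body presses on something with over 40 N, if the wrist force passes 120 N, or if a joint passes its speed limit or range.

## Working session

There is one attempt and no reset: what is moved stays moved. The work goes in short steps, each a Python script; the robot and the scene stay as the last script left them, time stands still between calls to the robot, and variables do not carry over. Pictures are saved under pics/ and viewed, at most 14 in all, crops included, and the job is handed in when it is done.

```bash
mkdir -p pics; cat > h.py <<'E'
import numpy as np, cv2
from bench import robot
def cam(n):
    c=robot.camera(n); np.savez('%s.npz'%n,**c); return c
def load(n): return dict(np.load('%s.npz'%n))
def rays(c,uv):
    uv=np.asarray(uv,float).reshape(-1,2); K=c['K']
    d=(uv-K[:2,2])/[K[0,0],K[1,1]]; x=d.copy(); k=float(c['k1'])
    for _ in range(20): x=d/(1+k*(x**2).sum(1,keepdims=True))
    return np.c_[x,np.ones(len(x))]
def ext(c):
    R=cv2.Rodrigues(np.asarray(c['rvec'],float))[0]; t=np.asarray(c['tvec'],float).ravel(); return R,t
def plane(c,uv,z):
    R,t=ext(c); o=-R.T@t; w=rays(c,uv)@R
    return o+w*((z-o[2])/w[:,2])[:,None]
def cloud(c):
    h,w=c['range_z'].shape; u,v=np.meshgrid(np.arange(w),np.arange(h))
    R,t=ext(c); p=rays(c,np.c_[u.ravel(),v.ravel()])*c['range_z'].reshape(-1,1)
    return ((p-t)@R).reshape(h,w,3)
def save(n,im,s=1.4):
    cv2.imwrite('pics/'+n+'.png',cv2.resize(im,None,fx=s,fy=s,interpolation=cv2.INTER_CUBIC)[:,:,::-1])
E
python3 - <<'E'
from h import *
s=robot.state(); print(s['time'],s['tcp_pos'],s['eef_rot'],s['ft_force'],s['gripper_width'])
for n in('top','scene'):
    c=cam(n); save(n+'0',c['frame']); R,t=ext(c); print(n,-R.T@t,R[2],c['K'][0,0],c['k1'])
E
```

```text
0.0 [0.23557189 0.52385397 0.21364117] [-1.79897528e+02 -2.23064204e-02  1.55776225e+02] [0.28893377 0.9450482  0.45608338] 0.09227915086469304
top [0.52540163 0.01053004 1.01168272] [ 0.07343174 -0.03205986 -0.9967848 ] 393.78368030040093 -0.03458843391260804
scene [ 1.10092218 -0.16146146  0.954963  ] [-0.48994045  0.16041898 -0.85686878] 395.6819464851906 -0.023049325283065036
```

View pics/top0.png

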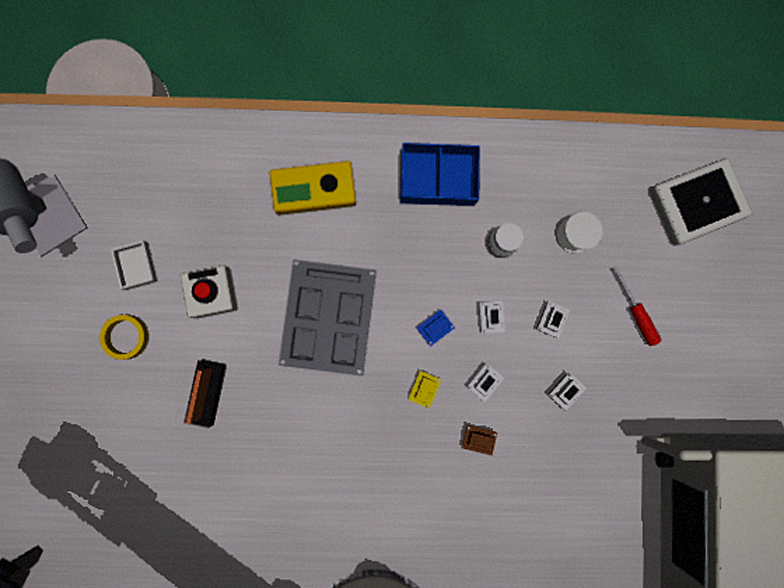

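View pics/scene0.png

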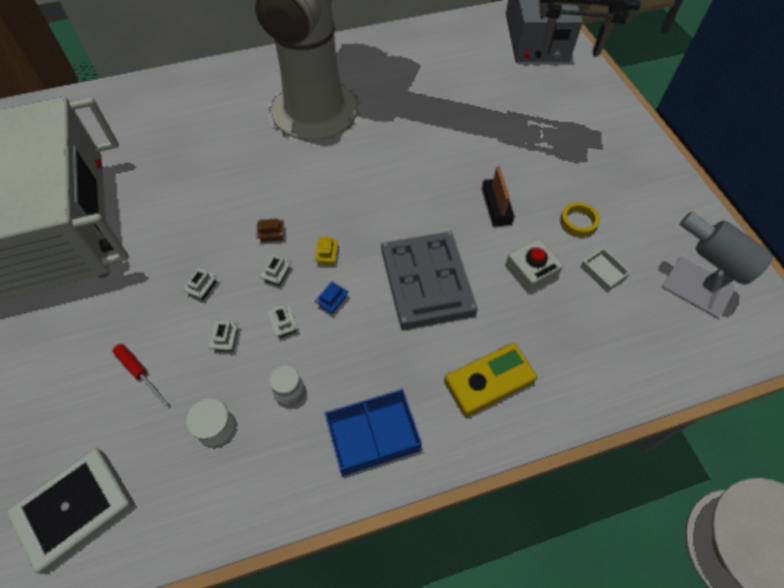

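The top view (1.4x) shows four white modules at about (490,316), (552,318), (485,381) and (566,390). The carrier is at (328,318) with its slot at the top (+x) and four empty pockets. The button is at (203,290), and the rack with the copper panel at (206,393). The blue, yellow and brown shapes are look-alikes.

```bash
cat >> h.py <<'E'
def rect(P):
    r=cv2.minAreaRect((P[:,:2]*1000).astype(np.float32)); (cx,cy),(w,h),a=r
    if w<h: w,h,a=h,w,a+90
    return np.array([cx,cy])/1000,w,h,(a+90)%180-90   # a = long axis direction
def blobs(mask,mn=15):
    n,l,s,cc=cv2.connectedComponentsWithStats(mask.astype(np.uint8),connectivity=8)
    return [(l==i) for i in range(1,n) if s[i,4]>=mn]
def hsv(c): return cv2.cvtColor(c['frame'],cv2.COLOR_RGB2HSV).astype(int)
E
python3 - <<'E'
from h import *
for n in('top','scene'):
    c=load(n); P=cloud(c); H=hsv(c); z=P[...,2]; x=P[...,0];y=P[...,1]
    reg=(x>.25)&(x<.8)&(abs(y)<.5)
    print(n,'table z',np.median(z[reg]),'sd',np.std(z[reg&(abs(z)<.01)]))
    sat=H[...,1]
    for nm,m in (('block',(z>.034)&(z<.05)&(sat<60)),('all>12',(z>.012)&(z<.05)&(sat<60)),('carrier',(z>.024)&(z<.036)&(sat<70)),('red/cop',(z>.04)&(z<.09)&((H[...,0]<14)|(H[...,0]>170))&(sat>90)),('rack',(z>.02)&(z<.036)&(H[...,2]<60))):
        for b in blobs(m&reg):
            r=rect(P[b]); 
            if r[1]<230: v,u=np.nonzero(b); print(nm,b.sum(),'px',int(u.mean()),int(v.mean()),r[0].round(4),[round(float(k),1) for k in r[1:]],'z',np.median(z[b]).round(4))
E
```

```text
top table z 0.0010314084041021594 sd 0.002091219239889832
block 329 px 416 164 [ 0.7299 -0.3599] [66.8, 65.9, -75.9] z 0.0488
block 88 px 355 174 [ 0.7039 -0.2105] [54.0, 33.8, 40.9] z 0.0422
block 781 px 148 208 [0.6043 0.3075] [81.6, 81.1, -77.1] z 0.0454
block 130 px 352 225 [ 0.5723 -0.1985] [37.5, 25.0, 1.3] z 0.0422
block 132 px 396 227 [ 0.5702 -0.3119] [39.8, 24.9, -21.3] z 0.0417
block 140 px 347 273 [ 0.4543 -0.1888] [40.1, 24.9, -40.6] z 0.0424
block 144 px 407 279 [ 0.4409 -0.3388] [40.8, 26.2, -41.8] z 0.0418
all>12 330 px 416 164 [ 0.7299 -0.3599] [66.8, 65.9, -75.9] z 0.0488
all>12 140 px 354 175 [ 0.7033 -0.2105] [54.8, 34.6, 40.9] z 0.0393
all>12 281 px 93 188 [0.6499 0.4494] [75.6, 63.6, 19.0] z 0.0216
all>12 3336 px 233 225 [0.5646 0.0964] [190.5, 150.2, -5.8] z 0.0302
all>12 864 px 149 208 [0.6043 0.3075] [81.7, 81.1, -77.1] z 0.0451
all>12 72 px 446 204 [ 0.6354 -0.4494] [79.7, 7.6, 28.4] z 0.0153
all>12 340 px 350 225 [ 0.5722 -0.1992] [56.1, 42.7, 5.3] z 0.0256
all>12 339 px 394 227 [ 0.5703 -0.312 ] [56.5, 43.8, -21.6] z 0.0264
all>12 22 px 146 259 [0.4752 0.3
[... 4106 characters left out ...]
658
rack 298 px 354 145 [0.4263 0.3072] [114.9, 44.5, -10.0] z 0.0292
rack 44 px 193 164 [ 0.3623 -0.1765] [46.1, 22.4, -82.3] z 0.0297
rack 27 px 318 176 [0.5163 0.155 ] [56.9, 12.0, 3.2] z 0.026
rack 21 px 293 180 [0.5075 0.0803] [51.6, 9.6, -1.7] z 0.0259
rack 28 px 325 197 [0.5881 0.1495] [53.6, 10.4, 5.8] z 0.0247
rack 17 px 300 204 [0.5847 0.0756] [39.3, 1.4, -5.4] z 0.0264
rack 50 px 312 218 [0.6344 0.0903] [92.5, 11.5, 77.1] z 0.0241
rack 53 px 319 225 [0.66   0.1032] [107.7, 4.0, 84.3] z 0.0234
rack 18 px 291 230 [0.6518 0.0277] [32.9, 3.6, 86.6] z 0.0246
rack 54 px 275 284 [ 0.7835 -0.0605] [60.8, 15.6, 75.3] z 0.0283
rack 51 px 246 293 [ 0.7833 -0.1333] [58.0, 2.2, -89.7] z 0.0291
```

```bash
cat >> h.py <<'E'
def yawfor(p,a):
    best=None
    for y in (a,a+180,a-180):
        q=robot.solve_ik(list(p),[180,0,y])
        if q is not None and (best is None or abs(q[5])<best[0]): best=(abs(q[5]),y)
    return best[1]
E
python3 - <<'E'
from h import *
c=load('top');P=cloud(c);z=P[...,2]
m=(z>.1)&(P[...,1]<-.3)&(P[...,0]>.2)
if m.any(): print('scope',P[m].min(0),P[m].max(0))
p=[.55,.10,.32]; y=yawfor(p,-5.8); print(y)
robot.move_pose(p,[180,0,y]); print(robot.state()['time'])
c=cam('wrist'); save('w0',c['frame']); R,t=ext(c); print(-R.T@t,R)
P=cloud(c); z=P[...,2]
for C,a in (((.5646,.0964),-5.8),):
    a=np.deg2rad(a); A=np.array([[np.cos(a),np.sin(a)],[-np.sin(a),np.cos(a)]])
    L=(P[...,:2]-C)@A.T*1000
    top=(abs(z-.0305)<.004)&(abs(L)<120).all(-1)
    b=max(blobs(top),key=lambda b:b.sum()); r=rect(P[b]); print('carrier',r,np.median(z[b]))
    hole=(z<.022)&(abs(L[...,0])<92)&(abs(L[...,1])<72)
    for b in blobs(hole,60): rr=rect(np.r_[P[b]]); print(b.sum(),L[b].mean(0).round(1),L[b].min(0).round(1),L[b].max(0).round(1),np.median(z[b]).round(4))
E
```

```text
scope [ 0.20000918 -0.68070805  0.10004393] [ 0.37249028 -0.4543092   0.20497939]
174.2
2.0417
[0.47210353 0.10941791 0.49014189] [[ 9.97364141e-02  9.95013881e-01  1.54408263e-04]
 [ 9.56435496e-01 -9.59122530e-02  2.75738973e-01]
 [ 2.74378915e-01 -2.73535349e-02 -9.61232539e-01]]
carrier (array([0.56400159, 0.09616721]), 188.0990753173828, 150.6168975830078, -5.7658538818359375) 0.030183437338298875
1270 [-51.8 -38.8] [-77.9 -57.1] [-25.6 -18.2] 0.0066
1265 [-51.9  38. ] [-78.   18.6] [-25.7  56.5] 0.0066
1121 [ 22.  -38.5] [ -5.4 -56.9] [ 45.5 -19. ] 0.0063
1145 [22.1 37.7] [-5.3 18. ] [45.8 56.6] 0.0064
437 [79.3  0.2] [ 72.8 -47.2] [80.8 46.8] 0.0099
```

View pics/w0.png

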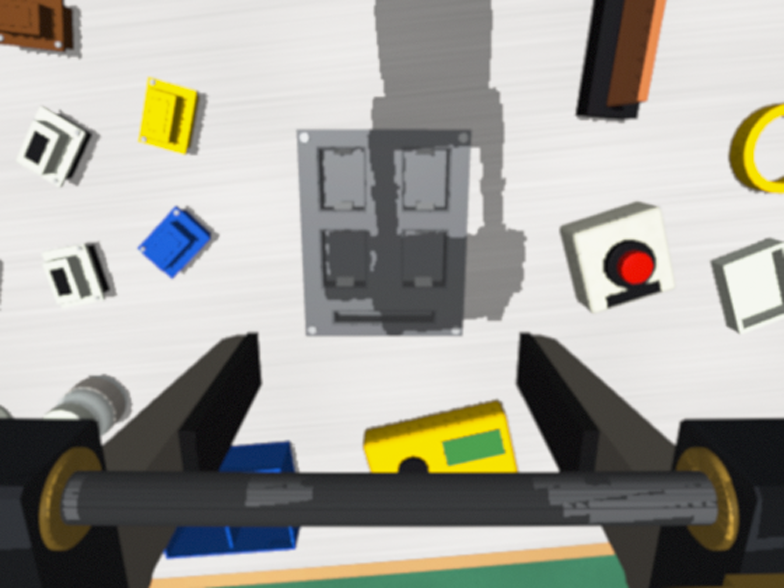

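The wrist view shows the four pockets empty, at about (344,180), (425,180), (345,258) and (424,258), and the slot at (385,317). Depth puts the pocket centres at carrier x −52 and +20, y ±37. The slot is at x ≈ 75.5.

```bash
cat >> h.py <<'E'
CC=np.array([.5643,.0960]); CA=-5.8
def carr(x,y):
    a=np.deg2rad(CA); return CC+np.array([np.cos(a)*x-np.sin(a)*y,np.sin(a)*x+np.cos(a)*y])/1000
def modules(c):
    P=cloud(c);H=hsv(c);z=P[...,2]; out=[]
    m=(z>.034)&(z<.05)&(H[...,1]<60)&(P[...,0]>.25)&(P[...,0]<.85)&(abs(P[...,1])<.5)
    for b in blobs(m,40):
        r=rect(P[b])
        if 34<r[1]<46 and 20<r[2]<29: out.append(r)
    return out
def fz(): return robot.state()['ft_force'][2]
def line(x,y,z,v=.15): robot.servo_line([x,y,z],max_speed=v)
def pick(xy,a,zg=.032):
    p=[xy[0],xy[1],.24]; y=yawfor(p,a)
    h=[xy[0]-.0*1,xy[1],.24]; robot.move_pose(h,[180,0,y])
    c=cam('wrist'); ms=[m for m in modules(c) if np.hypot(*(m[0]-xy))<.035]
    print('wrist',ms)
    if ms:
        m=min(ms,key=lambda m:np.hypot(*(m[0]-xy))); xy=(m[0]+xy)/2 if np.hypot(*(m[0]-xy))<.004 else m[0]
        d=(m[3]-a+90)%180-90; y+=d/2 if abs(d)<6 else d
    robot.move_pose([*xy,.10],[180,0,y]); line(*xy,zg,.1); robot.grasp()
    s=robot.state(); print('grip',s['gripper_width'],s['grip_force'],s['time'])
    line(*xy,.15,.2); s=robot.state(); print('lift',s['gripper_width'],s['tcp_pos'])
    return s['gripper_width']
def place(x,y):
    t=carr(x,y); q=yawfor([*t,.15],CA); robot.move_pose([*t,.15],[180,0,q]); line(*t,.085,.15); f0=fz()
    for z in (.070,.063,.056):
        line(*t,z,.05); print('z',robot.state()['tcp_pos'].round(4) if hasattr(robot.state()['tcp_pos'],'round') else z,'dF',round(fz()-f0,2))
        if abs(fz()-f0)>12: print('BLOCKED');return False
    robot.open(); line(*t,.11,.2); return True
def press(xy,zstop=.0525,z0=.066,fmax=22):
    robot.grasp(); line(*xy,z0,.15); f0=fz(); z=z0
    while z>zstop-.004:
        z-=.0015; line(*xy,z,.03); f=fz()-f0
        if f>fmax: break
    s=robot.state(); print('press end',s['tcp_pos'][2],round(f,1),s['time'])
    line(*xy,.11,.2); robot.open()
E
python3 - <<'E'
from h import *
c=cam('top'); ms=modules(c); print(ms)
m=min(ms,key=lambda m:np.hypot(*(m[0]-[.572,-.1985])))
w=pick(m[0],m[3])
if .02<w<.03:
    if place(20,-37):
        c=cam('wrist'); save('p1',c['frame']); print(robot.state()['time'])
E
```

```text
[(array([ 0.5722439 , -0.19864738]), 37.573631286621094, 25.24843406677246, 1.2834463119506836), (array([ 0.56998456, -0.3118129 ]), 39.581451416015625, 24.732967376708984, -21.48297882080078), (array([ 0.45438898, -0.18855859]), 40.21674346923828, 24.479145050048828, -37.829139709472656), (array([ 0.44075531, -0.33875427]), 40.84580993652344, 24.97059440612793, -43.41142272949219)]
wrist [(array([ 0.57178424, -0.19988472]), 40.479026794433594, 23.973983764648438, 5.033969879150391)]
grip 0.023848499263979965 29.820263385772705 6.8333
lift 0.02346725877852532 [ 0.57117723 -0.19878869  0.14855101]
z [0.5802 0.0572 0.0697] dF 0.4
z [0.58   0.0572 0.0625] dF 0.24
z [0.5801 0.0572 0.0555] dF 0.3
11.75
```

```bash
cat >> h.py <<'E'
def check(x,y,h=.30):
    t=carr(-16,0); robot.move_pose([*t,h],[180,0,yawfor([*t,h],CA)])
    c=cam('wrist');P=cloud(c);z=P[...,2];a=np.deg2rad(CA);A=np.array([[np.cos(a),np.sin(a)],[-np.sin(a),np.cos(a)]])
    L=(P[...,:2]-carr(x,y))@A.T*1000; L=L
    for n,m in (('block',(abs(L[...,0])<15)&(abs(L[...,1])<8)),('fl+y',(abs(L[...,0])<20)&(abs(L[...,1]-17)<3)),('fl-y',(abs(L[...,0])<20)&(abs(L[...,1]+17)<3)),('fl+x',(abs(L[...,0]-25)<2)&(abs(L[...,1])<12)),('fl-x',(abs(L[...,0]+25)<2)&(abs(L[...,1])<12))):
        if m.any(): print(n,m.sum(),np.median(z[m]).round(4),end='; ')
    b=(z>.044)&(z<.07)&(abs(L)<32).all(-1)
    if b.any(): r=rect(P[b]); print('blk L',((L[b].min(0)+L[b].max(0))/2).round(1),r)
    return c
E
python3 - <<'E'
from h import *
print(carr(20,-37)); press(carr(20,-37)); c=check(20,-37); save('p1b',c['frame']); print(robot.state()['time'])
E
```

```text
[0.58045853 0.05716829]
press end 0.05221929541597582 30.6 16.5417
block 332 0.0527; fl+y 158 0.0343; fl-y 156 0.0341; fl+x 41 0.0346; fl-x 189 0.3372; blk L [-1.5  0.5] (array([0.57902551, 0.05781218]), 40.064353942871094, 24.104036331176758, -4.718986511230469)
21.0167
```

View pics/p1b.png

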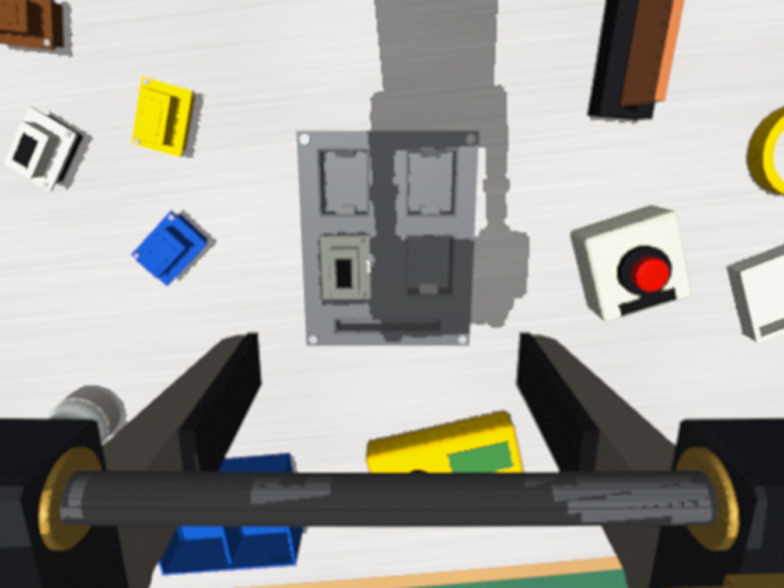

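Module 1 is home: its block top is at 52 mm and its flange at 34 mm, at picture position (345,268). I'll carry on with the others.

```bash
cat > run.py <<'E'
import sys
from h import *
for pk in ((20,37),(-52,-37),(-52,37)):
    t=carr(*pk)
    c=cam('top'); ms=[m for m in modules(c) if m[0][1]<-.05]; print(len(ms))
    if not ms: break
    m=min(ms,key=lambda m:np.hypot(*(m[0]-[.5,-.15])))
    w=pick(m[0],m[3])
    if not .02<w<.03: print('bad grip'); break
    if not place(*pk): break
    press(t)
check(20,-37)
for pk in ((20,37),(-52,-37),(-52,37)): check(*pk)
c=cam('top'); save('top2',c['frame']); print(len(modules(c)),robot.state()['time'])
E
python3 run.py
```

```text
3
wrist [(array([ 0.45290088, -0.18782623]), 39.16404724121094, 22.692445755004883, -38.21815490722656)]
grip 0.023557367290909407 29.938952028751373 24.775
lift 0.023563017619036362 [ 0.45294082 -0.18737427  0.14868123]
z [0.5877 0.1308 0.0697] dF 0.1
z [0.5876 0.1308 0.0625] dF -0.16
z [0.5875 0.1308 0.0554] dF 0.66
press end 0.05218613028349904 29.2 34.725
2
wrist [(array([ 0.56978387, -0.31242194]), 40.10317611694336, 23.91514015197754, -21.448974609375)]
grip 0.02372920419331545 29.90731805562973 41.4167
lift 0.023950426989584335 [ 0.5690175  -0.31166196  0.14848158]
z [0.5086 0.0645 0.0698] dF -0.35
z [0.5085 0.0645 0.0626] dF -0.72
z [0.5084 0.0645 0.0555] dF 0.21
press end 0.05219308131048801 25.4 51.2417
1
wrist [(array([ 0.44097308, -0.33877679]), 39.70210266113281, 23.414783477783203, -42.81730270385742)]
grip 0.023485117302736475 29.967365562915802 57.2333
lift 0.023317689395821548 [ 0.44014707 -0.33805839  0.148624  ]
z [0.5161 0.1381 0.0698] dF -0.6
z [0.5159 0.1381 0.0626] dF 0.27
z [0.5158 0.138  0.0554] dF 0.11
press end 0.051904255901745466 31.5 68.325
block 336 0.0526; fl+y 160 0.034; fl-y 152 0.0342; fl+x 31 0.0343; fl-x 172 0.3462; blk L [-1.   0.6] (array([0.57954126, 0.0578189 ]), 40.91828536987305, 24.001075744628906, -5.00146484375)
block 331 0.0525; fl+y 146 0.0341; fl-y 160 0.0342; fl+x 42 0.034; fl-x 87 0.0344; blk L [-1.9  0.4] (array([0.58610895, 0.13138409]), 40.37775802612305, 24.1552734375, -5.908897399902344)
block 3235 0.405; fl+y 1280 0.4049; fl-y 2001 0.4059; fl+x 1398 0.3522; fl-x 83 0.0343; blk L [-1.9  1. ] (array([0.5070271, 0.0655843]), 39.55345153808594, 24.059165954589844, -6.0313720703125)
block 3240 0.405; fl+y 3544 0.4108; fl-y 1291 0.405; fl+x 668 0.3393; fl-x 83 0.0345; blk L [-1.7  1.4] (array([0.51474023, 0.13966136]), 39.54180145263672, 24.070816040039062, -5.817237854003906)
0 71.9667
```

```bash
cat > slot.py <<'E'
from h import *
def prof(c,C,a0,lo,hi,ax,w,z0=.030):
    P=cloud(c); v,u=np.indices(P.shape[:2]); Q=plane(c,np.c_[u.ravel(),v.ravel()],z0)[:,:2]
    a=np.deg2rad(a0);A=np.array([[np.cos(a),np.sin(a)],[-np.sin(a),np.cos(a)]])
    L=((Q-C)@A.T*1000).reshape(*P.shape[:2],2); g=c['frame'].mean(-1); z=P[...,2]
    for s in np.arange(lo,hi,1.):
        m=(abs(L[...,ax]-s)<.7)&(abs(L[...,1-ax]-w[0])<w[1])
        if m.any(): print(int(s),int(g[m].mean()),round(1000*float(np.median(z[m])),1),end=' | ')
    print()
t=carr(76,0); p=[t[0]+.075,t[1]-.008,.22]
robot.move_pose(p,[180,0,yawfor(p,CA)]); c=cam('wrist'); save('slot',c['frame'])
prof(c,CC,CA,60,97,0,(-25,10)); prof(c,CC,CA,60,97,0,(25,10)); prof(c,CC,CA,-56,-38,1,(76,3)); prof(c,CC,CA,38,56,1,(76,3)); 
P=cloud(c);z=P[...,2]; b=max(blobs(abs(z-.0305)<.004,500),key=lambda b:b.sum()); print(rect(P[b]))
print('top'); c=cam('top'); prof(c,CC,CA,60,97,0,(0,38))
H=hsv(c);P=cloud(c);z=P[...,2];x=P[...,0]
m=(z>.07)&(z<.09)&((H[...,0]<14)|(H[...,0]>170))&(H[...,1]>90)&(abs(x-.424)<.06)
print(rect(P[m]),np.median(z[m]))
E
python3 slot.py
```

```text
60 127 30.2 | 61 126 30.2 | 62 123 30.3 | 63 120 30.6 | 64 119 30.2 | 65 119 30.3 | 66 119 30.0 | 67 115 30.3 | 68 96 30.0 | 69 84 28.9 | 70 79 17.4 | 71 88 6.2 | 72 107 6.1 | 73 135 6.2 | 74 139 6.1 | 75 139 6.4 | 76 139 6.6 | 77 139 6.1 | 78 138 6.5 | 79 132 6.1 | 80 121 6.1 | 81 110 17.3 | 82 108 29.0 | 83 116 29.9 | 84 127 30.3 | 85 128 30.4 | 86 128 30.5 | 87 128 30.1 | 88 127 30.3 | 89 127 30.4 | 90 128 30.4 | 91 129 30.2 | 92 130 30.4 | 93 132 30.3 | 94 142 30.3 | 95 167 15.4 | 96 199 0.4 | 
60 75 30.4 | 61 75 30.3 | 62 75 30.3 | 63 75 30.4 | 64 75 30.3 | 65 75 30.2 | 66 75 30.6 | 67 73 30.8 | 68 65 30.0 | 69 62 28.9 | 70 66 18.1 | 71 72 6.6 | 72 75 6.6 | 73 76 6.3 | 74 76 6.3 | 75 76 6.5 | 76 75 6.4 | 77 76 6.3 | 78 75 6.5 | 79 75 6.4 | 80 79 6.5 | 81 91 17.8 | 82 109 29.3 | 83 133 30.3 | 84 140 30.1 | 85 142 30.0 | 86 142 30.7 | 87 142 30.2 | 88 142 30.3 | 89 142 30.2 | 90 141 30.5 | 91 141 30.5 | 92 141 30.5 | 93 143 30.5 | 94 154 30.3 | 95 178 15.8 | 96 218 0.5 | 
-56 149 29.9 | -55 148 30.0 | -54 148 30.5 | -53 148 30.4 | -52 149 30.1 | -51 148 30.2 | -50 141 30.0 | -49 1
[... 443 characters left out ...]
6728516, 84.20890808105469)
top
60 116 592.6 | 61 138 592.5 | 62 111 590.4 | 63 130 592.4 | 64 128 591.0 | 65 116 590.3 | 66 136 591.9 | 67 113 590.4 | 68 129 592.5 | 69 128 592.0 | 70 117 592.0 | 71 137 593.3 | 72 118 590.9 | 73 130 593.7 | 74 131 591.5 | 75 118 591.5 | 76 139 593.8 | 77 120 592.0 | 78 130 593.6 | 79 136 593.0 | 80 120 592.5 | 81 141 593.6 | 82 126 592.1 | 83 130 594.1 | 84 139 594.1 | 85 118 592.5 | 86 137 593.2 | 87 129 591.9 | 88 126 593.8 | 89 141 594.1 | 90 118 592.1 | 91 133 594.4 | 92 132 592.6 | 93 125 593.4 | 94 141 593.6 | 95 120 593.3 | 96 137 594.0 | 
(array([0.42449283, 0.30930145]), 89.68843078613281, 9.653542518615723, -10.042312622070312) 0.08105984008593647
```

View pics/slot.png

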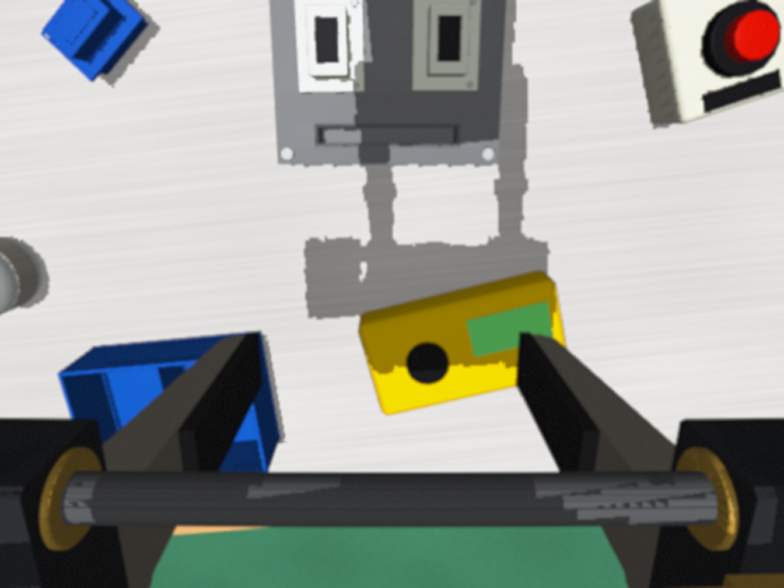

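The slot shows at (385,135) with walls at carrier x 70 to 81 and y ±46, and its floor at 6 mm. All modules sit flush. Next is the panel.

```bash
cat >> h.py <<'E'
def ydiff(p,a,prev=None): return yawfor(p,a)
def insert(xy,a,zhome):
    q=yawfor([*xy,.2],a); robot.move_pose([*xy,.2],[180,0,q]); line(*xy,zhome+.04,.15); f0=fz(); z=zhome+.04
    while z>zhome-.001:
        z-=.004 if z>zhome+.005 else .0015
        line(*xy,z,.05); s=robot.state(); f=s['ft_force'][2]-f0
        if abs(f)>8: break
    print('insert z',z,s['tcp_pos'],'f',round(f,2),(s['ft_force']).round(1) if hasattr(s['ft_force'],'round') else s['ft_force'],'w',s['gripper_width'],s['time'])
    return z
def copper(c,z0=.074,z1=.09):
    P=cloud(c);H=hsv(c);z=P[...,2]
    m=(z>z0)&(z<z1)&((H[...,0]<16)|(H[...,0]>168))&(H[...,1]>70)&(P[...,0]>.3)
    b=blobs(m,20); b=max(b,key=lambda b:b.sum()); return rect(P[b]),np.percentile(z[b],[10,50,90]).round(4)
E
python3 - <<'E'
from h import *
xy=np.array([.4244,.3090]);a=-10.1
q=yawfor([*xy,.25],a); 
off=np.array([np.cos(np.deg2rad(q)),np.sin(np.deg2rad(q))])*-.05
robot.move_pose([*(xy+off),.25],[180,0,q]); c=cam('wrist'); print(copper(c)); save('pan',c['frame'])
P=cloud(c);H=hsv(c);z=P[...,2]; m=(abs(z-.03)<.005)&(np.hypot(P[...,0]-xy[0],P[...,1]-xy[1])<.08)
print(rect(P[m]))
E
```

```text
((array([0.42405179, 0.31028647]), 88.31161499023438, 7.4862823486328125, -10.223846435546875), array([0.0802, 0.0812, 0.0822]))
(array([0.42414978, 0.31006323]), 109.2120361328125, 44.083396911621094, -9.875885009765625)
```

View pics/pan.png

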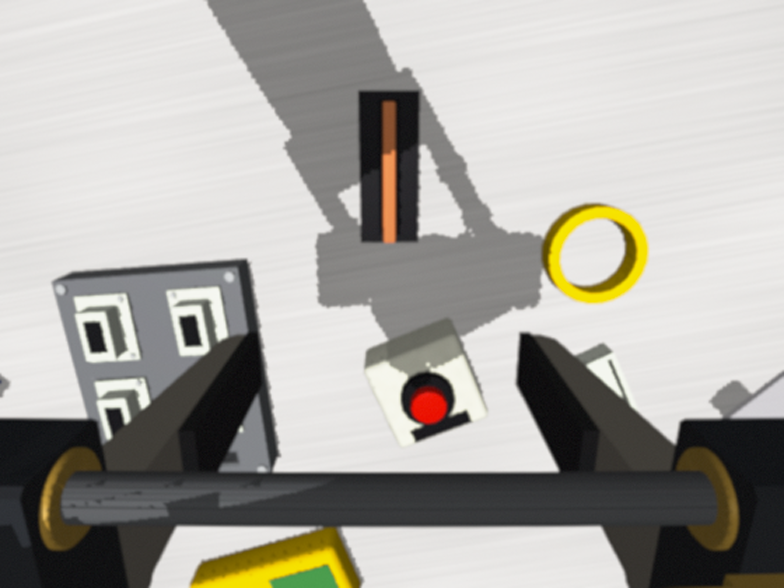

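The panel stands centred and upright in the rack at (389,170), with its top at 81 mm. I'll pick it and take it to the slot.

```bash
python3 - <<'E'
from h import *
xy=np.array([.4243,.3096]);a=-10.1
q=yawfor([*xy,.15],a); robot.move_pose([*xy,.15],[180,0,q]); line(*xy,.063,.1); robot.grasp()
s=robot.state(); print(s['gripper_width'],s['tcp_pos'],s['time'],s['ft_force'])
line(*xy,.20,.12); s=robot.state(); print(s['gripper_width'],s['ft_force'])
insert(carr(75.8,0),CA+90,.063)
c=cam('wrist'); save('ins',c['frame']);print(robot.state()['tcp_pos'],carr(75.8,0))
E
```

```text
0.007347347864148985 [0.42430159 0.30960212 0.06297545] 76.9 [ 0.59192778 -0.17861894 -0.36807139]
0.00781949078554229 [ 0.68816672  0.07597158 -1.28977961]
insert z 0.06099999999999997 [0.64058227 0.08829071 0.06296794] f 9.85 [-2.7 -0.6  8.1] w 0.007567711616428977 83.425
[0.6405544  0.08829713 0.06296847] [0.63971196 0.08833993]
```

```bash
python3 - <<'E'
from h import *
robot.open(); t=carr(75.8,0); line(*t,.15,.15)
xy=np.array([.4243,.3096]); p=[.45,.33,.30]
robot.move_pose(p,[180,0,yawfor(p,-10.1)])
c=cam('top'); print('panel',copper(c),t); ms=modules(c); save('top3',c['frame'][140:320,60:460],1.9)
P=cloud(c);H=hsv(c);z=P[...,2]
for k in ((20,-37),(20,37),(-52,-37),(-52,37)):
    d=np.hypot(*np.moveaxis(P[...,:2]-carr(*k),-1,0)); print(k,np.median(z[d<.008]).round(4))
c=cam('scene'); print('panel s',copper(c))
m=((H[...,0]<8)|(H[...,0]>172))&(H[...,1]>150)&(np.hypot(P[...,0]-.603,P[...,1]-.309)<.05)
b=max(blobs(m,10),key=lambda b:b.sum()); print('btn',rect(P[b]),np.percentile(z[b],[10,50,90]),robot.state()['time'])
E
```

```text
panel ((array([0.64080048, 0.08938081]), 88.927001953125, 7.9790940284729, 84.52645111083984), array([0.0787, 0.0811, 0.0831])) [0.63971196 0.08833993]
(20, -37) 0.0531
(20, 37) 0.0533
(-52, -37) 0.0524
(-52, 37) 0.0533
panel s ((array([0.64096741, 0.08787122]), 88.27175903320312, 9.884596824645996, 83.54550170898438), array([0.0755, 0.0809, 0.0834]))
btn (array([0.60345007, 0.30923727]), 28.786701202392578, 28.357824325561523, 48.2015266418457) [0.06390891 0.06722986 0.06946618] 86.8917
```

View pics/top3.png

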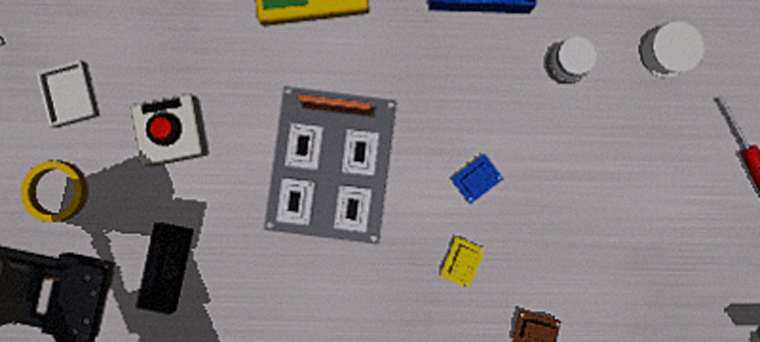

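All four modules are home and the panel is down in the slot at (337,103), with its top at 81 mm. Now the button at (160,128).

```bash
python3 - <<'E'
from h import *
xy=np.array([.6035,.3090]); p=[*xy,.15]
robot.grasp(); robot.move_pose(p,[180,0,yawfor(p,-10.1)]); line(*xy,.074,.15); f0=fz(); z=.074
while z>.055:
    z-=.001; line(*xy,z,.03); s=robot.state(); f=s['ft_force'][2]-f0; print(round(s['tcp_pos'][2]*1000,1),round(f,1),end=' | ')
    if f>22: break
robot.sleep(.3); s=robot.state(); print(s['tcp_pos'],s['ft_force'],s['time'])
line(*xy,.15,.1); robot.sleep(.3); robot.open()
E
```

```text
74.2 -0.4 | 72.0 0.6 | 70.8 0.0 | 69.8 0.5 | 68.9 -0.5 | 67.9 -0.1 | 67.3 2.2 | 66.2 2.6 | 65.2 3.3 | 64.2 4.0 | 63.2 3.1 | 62.2 3.7 | 61.4 5.5 | 61.3 11.0 | 61.2 14.0 | 61.2 18.6 | 61.1 24.0 | [0.60388941 0.30913113 0.06108276] [-9.32326131 -2.91939206 24.86807755] 94.3167
```

The button travelled its full 6 mm to a hard stop and has been released. I'll return the panel to the rack.

```bash
python3 - <<'E'
from h import *
xy=np.array([.6404,.0885]);q=yawfor([*xy,.15],CA+90); robot.move_pose([*xy,.15],[180,0,q]); line(*xy,.063,.1); robot.grasp()
s=robot.state(); print(s['gripper_width'],s['tcp_pos'],s['time'])
line(*xy,.20,.12); print(robot.state()['gripper_width'])
r=np.array([.4243,.3096]); z=insert(r,-10.1,.063)
s=robot.state()
if s['tcp_pos'][2]<.066:
    robot.open(); line(*r,.15,.15); p=[.40,-.05,.35]; robot.move_pose(p,[180,0,yawfor(p,0)])
    c=cam('top'); print(copper(c)); save('end',c['frame'])
    P=cloud(c);zz=P[...,2]
    for k in ((20,-37),(20,37),(-52,-37),(-52,37)):
        d=np.hypot(*np.moveaxis(P[...,:2]-carr(*k),-1,0)); print(k,np.median(zz[d<.008]).round(4))
    c=cam('scene'); print(copper(c),robot.state()['time']); save('ends',c['frame'])
E
```

```text
0.007680195114907119 [0.64037308 0.08849493 0.06301098] 100.3917
0.007595969102059967
insert z 0.06099999999999997 [0.42490346 0.31011027 0.06294852] f 14.26 [-4.5 -1.6 12.3] w 0.007975807777448041 106.9167
((array([0.4244585 , 0.30992426]), 90.4501953125, 9.678589820861816, -9.9622802734375), array([0.0776, 0.0816, 0.0839]))
(20, -37) 0.0533
(20, 37) 0.053
(-52, -37) 0.0532
(-52, 37) 0.0534
((array([0.42755048, 0.30934274]), 92.28904724121094, 9.155939102172852, -10.001068115234375), array([0.0764, 0.0808, 0.0829])) 110.8917
```

View pics/ends.png

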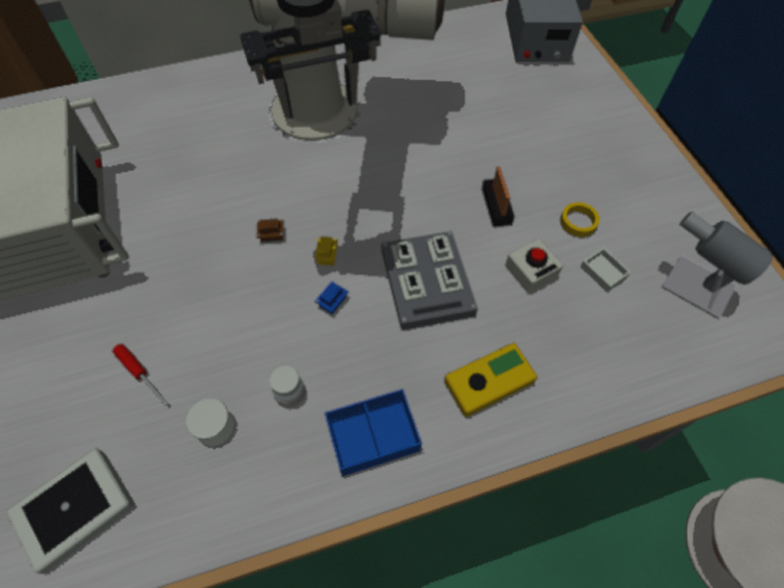

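The final scene view shows four modules in the carrier at about (428,270), the panel down in the rack at (500,195), the button up, and everything else in its original place.

```bash
python3 -c "
from bench import robot
print(robot.sign_off())"
```

```text
the job is handed in; nothing more can be done
None
```

The job is done and handed in: all four modules are flush in the carrier, the panel went in its slot for the full 6 mm button press, and it is now fully down in its rack, at about 111 s of the 208 s allowed.

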